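Hold the mirror flap of a beam box at its balance point

TASK

Slide the orange guard of the beam box fully open by its knob (to the left), then take the mirror flap by its red pin and swing it up, without flinging or dropping it, to its balance point, standing straight upright. Finish while holding it there: the program ends with the fingers still firmly gripping the pin, the flap still and upright, the guard left open, and the other things on the bench left alone.

Things in the scene. Friction and masses are not known exactly. Their poses are not given: they have to be found in the camera images.
- beam_box: Grey open-topped box fixed on the bench, 250 (x) x 330 (y) x 104 mm; origin at the centre of its underside, z up, x away from the robot, y left (yaw up to 0.18 rad either way). Right half (y -157 to 5 mm): open bay with the flap, floor at z 18 mm; left half: solid, 84 mm high. Inside, side walls are at x = +-115 mm, tracks at +-112 mm, 104 mm high; end wall 86 mm high.
- guard_knob (a point): Point to pinch on the neck (18 mm diameter) of the black upright knob in the middle of the guard; knob top 15 mm above it, guard surface 22 mm below it, a flange 30 mm across up to 17 mm below it. The guard is a flat see-through orange panel with black frame, 228 x 152 mm, top 97 mm over the bench; shut, it covers the bay.
- guard_panel (a joint): Travel of the guard along its track, to the box's +y (left): 0 shut, 0.155 m fully open against its stop. It starts shut or up to 40 mm open; friction holds it (about 2 N to slide), and it stays where left.
- flap_pin (a point): Middle of the round red pin, 12 mm diameter, 62 mm long, parallel to the box's y, sticking out of the mirror flap's upper right corner, 75 mm from the hinge axis. The flap is a bright plate 60 mm wide and 5 mm thick; its right edge is 37 mm left of this point. The point's axes turn with the flap; upright they are the box's.
- flap_hinge (a point): Point on the flap's hinge axis (36 mm over the bench, parallel to the box's y), level along y with point flap_pin: straight below the pin when the flap is upright. It turns with the flap.
- mirror (a joint): Angle of the flap about its hinge: 0 upright (its balance point), positive leaning to the box's +x (away from the robot), negative towards the robot; stops at -0.95 and +0.95. The hinge is free-running: the flap (0.12 kg) falls to the nearer stop when not held, so it lies at one stop or the other once the episode has begun.
- wash_bottle: Grey wash bottle, 80 x 82 x 190 mm, origin at its underside; a bystander, to be left alone.
- steel_cup: White-grey cup, 64 x 65 x 88 mm, origin at its underside; a bystander, to be left alone.
- timer: White twist timer, 68 x 67 x 47 mm, origin at its underside; a bystander, to be left alone.
- jar: Reagent jar with blue cap, 60 x 60 x 149 mm, origin at its underside; a bystander, to be left alone.
- stopper: Black stopper, 31 x 31 x 26 mm, origin at its underside; a bystander, to be left alone.

How it is judged:
By the outcome, as a careful person would: the job done as asked, in the order asked, and still so for the second after the job is handed in, while the arm keeps its last pose, push and grip.
It also fails if it takes over 48 s, if anything falls off the work surface, if the arm or the gripper's body presses on something with over 40 N, if the wrist force passes 120 N, or if a joint passes its speed limit or range.

ROBOT

A 6-joint arm with a two-finger parallel gripper is mounted at the origin on a cart in front of the work surface, level with it; the furniture and walls round the work are solid. World frame = base frame: x ahead of the robot, y to its left, z up, the work surface at z = 0. Lengths are in m, angles in rad, forces in N, time in s.
With the tool pointing down it reaches from about 0.15 to 0.775 m from the base axis. Payload 6.1 kg.
Tool frame: the origin (TCP) lies midway between the tips of the shut fingers; the grasp point (between the pads) lies 19 mm behind it; z points along the fingers, y is the direction in which the jaws open and shut (so a half turn about z gives the same grasp; the last joint's range is limited). The gripper opens to 85 mm and grips with 20 to 120 N. Pads are 22 mm wide; open, the fingers measure 114 mm over their backs; the gripper's body (76 mm by 85 mm) begins 54 mm behind the grasp point. The pads swing forward as they close: fully open they stand 13 mm farther back than shut.
Start: joints at [1.29, 0.126, -0.04, 1.405, 0, 1.571], TCP at [0.145, 0.504, 0.231] pointing down, gripper open.
Joint ranges: [-2.72, 2.72], [-0.95, 1.95], [-1.27, 1.35], [-1.78, 2.02], [-1.46, 1.47], [-3.14, 3.14]. Speed limits (rad/s): [2.39, 2.39, 3.01, 3.14, 3.14, 3.14].

INTERFACE

Orientations are given as a rotation vector (axis times angle).
In Python, from station import r gives the robot as it stands. The module is installed in compiled form; this text tells all that it offers.
- The arm moves only by the tool jog_arm, never from a script. Its argument "targets" is text: rows parted by semicolons, each of 7 numbers parted by spaces: the turn, a rotation vector about the tool's x, y, z in rad, then the shift along the tool's x, y, z in cm, then the finger opening in cm, from 0 to 8.54. In form: wx wy wz x y z fingers; .... A call has 1 to 12 rows; each row is the pose to reach, as a shift and turn from the pose commanded when the call began, along the tool's axes at that moment; what a row does not reach only later rows make up. A row lasts 1/10 s, in which the tool goes at most 50 mm and 8.59 degrees, less where a joint would pass 70% of its speed; a pose out of reach is approached as far as the arm can. A call with a gripper value outside its range is refused whole. The fingers move at their own pace and stop on an object; the grip force is fixed at half the most. Time passes only in rows, so rows that repeat a pose let the fingers close. It gives the time, the measured TCP pose, the force and the opening at its end, in the units of the state.
- r.state(): the state, without advancing time (a new reading comes with each control period).
- r.camera(name): name is "scene" or "top" or "wrist"; returns the picture (384x512x3 uint8, red, green, blue); there is no depth.
- r.calibration(name): a dict with "camera_matrix" (3x3 intrinsics, pixels), "k1" (the pictures are not rectified: a ray, as slopes to the right and down, at radius r is drawn at 1 + k1 r^2 times it, then the intrinsics apply), "rvec" (rotation vector, rad) and "tvec" (3), from world to camera coordinates, as OpenCV has them. Camera axes: x right, y down, z forward; pixel columns grow to the right and rows downward; lengths in m; the calibration is good to about 2 mm. A picture is of the moment at which its call begins: read the wrist's pose just before it. calibration takes no time and is no camera call; for the wrist camera it gives the pose at the moment of the call.
- r.finish_job(): hands the job in, once; it reports no verdict.
The state is a dict: "time": time; "q": joint angles; "qvel": joint speeds; "effort": joint torques, N m; "ee_pos": TCP position; "tool_rot": TCP orientation; "force": force on the tool from outside, world axes, zero at the start; "torque": the same for the moment, N m; "finger_gap": finger opening in m.
Only numpy, scipy, OpenCV 4.12 (cv2) and the standard library are available. Lean on these libraries where they do the work, as an engineer would, in place of code of your own. Each camera call takes 0.05 s, during which the arm holds its last target.

## Working session

There is one attempt and no reset: what is moved stays moved. The work goes in short steps, Python scripts to look and compute and a tool call to move; the robot and the scene stay as the last step left them, time stands still between calls to the robot, and variables do not carry over. Pictures are saved under pics/ and viewed, and the job is handed in when it is done.

Besides the shell and the picture viewer there is one more tool, called after "Emit:" by a JSON object that holds its "name" and its "arguments", one argument or row to a line. jog_arm: Moves the arm, as the interface text tells. Its arguments: {"type":"object","properties":{"targets":{"type":"string"}},"required":["targets"]}

```bash
mkdir -p pics; python3 - <<'E'
from station import r
import cv2,numpy as np
print(r.state())
for n in("scene","top","wrist"):
    c=r.calibration(n); print(n,c)
    im=r.camera(n); cv2.imwrite(f"pics/{n}0.png",cv2.cvtColor(im,cv2.COLOR_RGB2BGR))
E
```

```text
{'time': 0.0, 'q': array([ 1.28999385e+00,  1.26366020e-01, -4.06601198e-02,  1.40540672e+00,
       -4.20729861e-05,  1.57079157e+00]), 'qvel': array([ 0.00151821, -0.00074121, -0.00029176,  0.00139502,  0.00020215,
       -0.0003912 ]), 'effort': array([-1.64595454e-03, -4.35915327e+01,  3.52924705e+01,  1.73818879e-02,
       -2.67079058e-04,  2.96377749e-07]), 'ee_pos': array([0.14538288, 0.50401584, 0.23051196]), 'tool_rot': array([-4.39601967e-01, -3.11049366e+00,  2.55446505e-03]), 'force': array([ 0.58215193, -0.14857037, -0.42145843]), 'torque': array([-0.04349672,  0.00730609,  0.00087337]), 'finger_gap': 0.08530741271532515}
scene {'camera_matrix': array([[347.55520965,   0.        , 254.27033076],
       [  0.        , 347.55520965, 196.68676578],
       [  0.        ,   0.        ,   1.        ]]), 'k1': -0.017960720705832274, 'rvec': array([ 2.23225332, -0.91549168,  0.39205667]), 'tvec': array([-0.34603044,  0.33272245,  0.90748538])}
top {'camera_matrix': array([[492.27620211,   0.        , 253.7136434 ],
       [  0.        , 492.27620211, 190.61299269],
       [  0.        ,   0.        ,   1.        ]]), 'k1': -0.13763073701011022, 'rvec': array([ 2.2186062 , -2.15927982,  0.08144954]), 'tvec': array([-0.02317727,  0.49919637,  1.79877256])}
wrist {'camera_matrix': array([[313.84786431,   0.        , 256.71285038],
       [  0.        , 313.84786431, 196.87592071],
       [  0.        ,   0.        ,   1.        ]]), 'k1': -0.07014776960309566, 'rvec': array([-2.33025678, -1.75405785, -0.23257625]), 'tvec': array([-0.52266359, -0.03482343,  0.37907735])}
```

View pics/scene0.png

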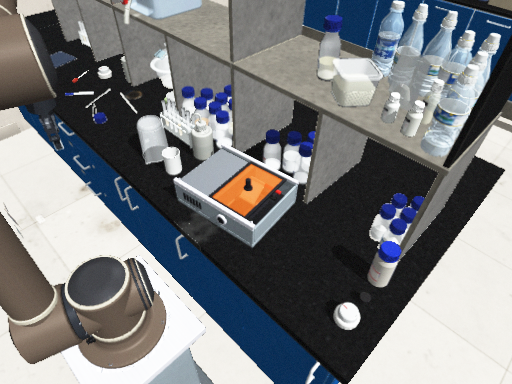

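View pics/top0.png

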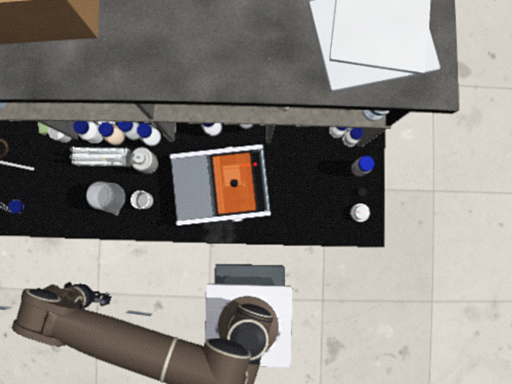

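View pics/wrist0.png

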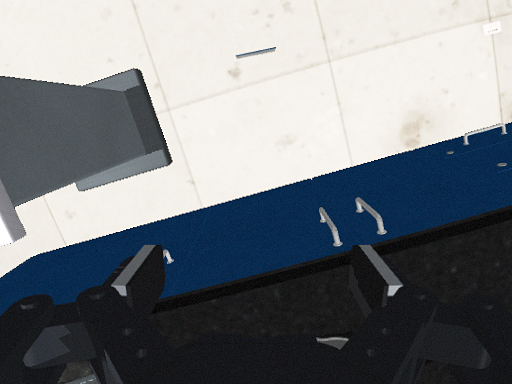

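```bash
python3 - <<'E'
import cv2
a=cv2.imread('pics/top0.png')[130:240,160:290]; cv2.imwrite('pics/top0z.png',cv2.resize(a,None,fx=5.4,fy=5.4,interpolation=cv2.INTER_CUBIC))
a=cv2.imread('pics/scene0.png')[140:250,165:305]; cv2.imwrite('pics/scene0z.png',cv2.resize(a,None,fx=5.4,fy=5.4,interpolation=cv2.INTER_CUBIC))
E
```

```text
(no output)
```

View pics/top0z.png

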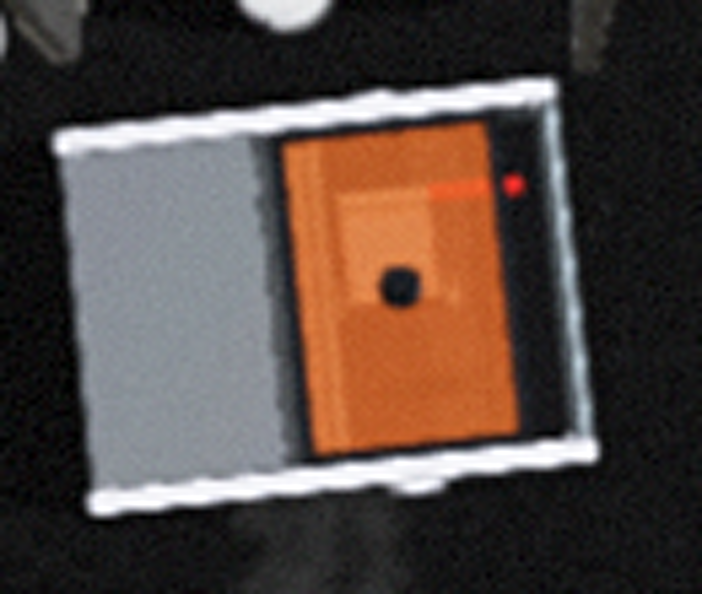

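View pics/scene0z.png

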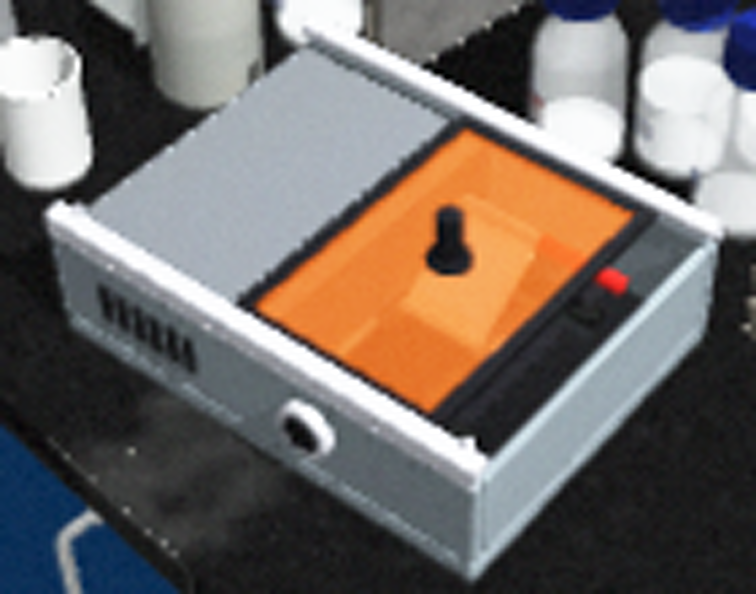

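```bash
cat > h.py <<'E'
import cv2,numpy as np
from scipy.optimize import least_squares
from scipy.spatial.transform import Rotation as R
def proj(c,P):
    P=np.atleast_2d(P); X=P@R.from_rotvec(c['rvec']).as_matrix().T+c['tvec']
    s=X[:,:2]/X[:,2:]; s=s*(1+c['k1']*(s**2).sum(1,keepdims=True))
    K=c['camera_matrix']; return s@np.diag([K[0,0],K[1,1]])+K[:2,2]
def b2w(p,P):
    P=np.atleast_2d(P); c,s=np.cos(p[2]),np.sin(p[2])
    return np.c_[p[0]+c*P[:,0]-s*P[:,1],p[1]+s*P[:,0]+c*P[:,1],P[:,2]]
def onplane(c,px,z):
    f=lambda q: (proj(c,[[q[0],q[1],z]])-px).ravel()
    return least_squares(f,[.45,0]).x
E
python3 - <<'E'
from h import *
from station import r
T=r.calibration('top');S=r.calibration('scene')
z2=lambda a,o:(np.array(a)+.5)/5.4-.5+np.array(o)
tp=z2([[55,140],[556,85],[597,452],[90,508]],[160,130])
sp=z2([[308,33],[720,232],[484,468],[52,212]],[165,140])
C=np.array([[.125,.165,.104],[.125,-.165,.104],[-.125,-.165,.104],[-.125,.165,.104]])
for use in((1,1),(1,0),(0,1)):
    f=lambda p:np.r_[use[0]*(proj(T,b2w(p,C))-tp).ravel(),use[1]*(proj(S,b2w(p,C))-sp).ravel()]
    s=least_squares(f,[.45,0,0]);print(s.x,s.fun.round(1))
    p=s.x
    # knob in top : top of knob z=.097+.022+.015=.134
    for nm,c,px,z in(('T',T,z2([400,286],[160,130]),.134),('S',S,z2([450,210],[165,140]),.134)):
        w=onplane(c,px,z);d=w-p[:2];cc,ss=np.cos(p[2]),np.sin(p[2]);print(nm,'knob',w,'box',[cc*d[0]+ss*d[1],-ss*d[0]+cc*d[1]])
    for nm,c,px in(('T',T,z2([513,185],[160,130])),('S',S,z2([614,281],[165,140]))):
        w=onplane(c,px,.036+.075*np.cos(.95));d=w-p[:2];cc,ss=np.cos(p[2]),np.sin(p[2]);print(nm,'pin end',w,'box',[cc*d[0]+ss*d[1],-ss*d[0]+cc*d[1]])
E
```

```text
[0.51301315 0.11068858 0.14069714] [-0.  -1.  -0.3 -1.4  0.3  0.9  0.7  1.2  1.  -2.8  1.  -1.6 -1.   1.7
 -1.3  0.8]
T knob [0.51759511 0.06089882] box [np.float64(-0.0024455023762677743), np.float64(-0.04994031058466425)]
S knob [0.52471767 0.06706145] box [np.float64(0.005470885523472801), np.float64(-0.04483739077090224)]
T pin end [ 0.5913358  -0.00991133] box [np.float64(0.06063657172269639), np.float64(-0.1303916557361868)]
S pin end [ 0.59328419 -0.0061126 ] box [np.float64(0.06309841197126706), np.float64(-0.1269036865868462)]
[0.51280926 0.1113637  0.13630392] [-0.1 -1.2 -0.3 -1.1  0.   1.2  0.3  1.   0.  -0.   0.  -0.  -0.   0.
 -0.   0. ]
T knob [0.51759511 0.06089882] box [np.float64(-0.0021158187590455575), np.float64(-0.050647138251186566)]
S knob [0.52471767 0.06706145] box [np.float64(0.005778074552501617), np.float64(-0.04550948933453661)]
T pin end [ 0.5913358  -0.00991133] box [np.float64(0.06131908616423214), np.float64(-0.13082057429262947)]
S pin end [ 0.59328419 -0.0061126 ] box [np.float64(0.06376557927791558), np.float64(-0.1273218234239717)]
[0.51293056 0.10991408 0.14572743] [ 0.  -0.  -0.  -0.   0.   0.   0.   0.   0.8 -2.7  1.1 -1.7 -0.5  1.8
 -1.3  1.1]
T knob [0.51759511 0.06089882] box [np.float64(-0.002502509214395936), np.float64(-0.049173080837782025)]
S knob [0.52471767 0.06706145] box [np.float64(0.005439447583139291), np.float64(-0.044110047139402385)]
T pin end [ 0.5913358  -0.00991133] box [np.float64(0.060174074939238195), np.float64(-0.12994072787636446)]
S pin end [ 0.59328419 -0.0061126 ] box [np.float64(0.06265342946099982), np.float64(-0.1264651865729623)]
```

```bash
cat >> h.py <<'E'
def goal(yaw,tilt):
    # tool rotation: y=box x, z down, x=box y; tilt>0: body leans to box +x (about box y)
    b=R.from_euler('z',yaw); 
    return b*R.from_rotvec([0,tilt,0])*R.from_matrix(np.array([[0,1,0],[1,0,0],[0,0,-1]]).T)
def rel(st,pos,rot):
    R0=R.from_rotvec(st['tool_rot'])
    w=(R0.inv()*rot).as_rotvec(); d=R0.inv().apply(np.array(pos)-st['ee_pos'])*100
    return w.round(3),d.round(2)
E
python3 - <<'E'
from h import *
from station import r
st=r.state()
print(rel(st,[.518,.062,.25],goal(.139,0)))
print(rel(st,[.33,.28,.26],goal(.7,0)))
E
```

```text
(array([-1.000e-03,  1.000e-03,  1.151e+00]), array([-48.05, -32.16,  -1.89]))
(array([-0.001,  0.   ,  0.59 ]), array([-23.95, -16.43,  -2.91]))
```

Emit:
{"name": "jog_arm", "arguments": {
  "targets": "0 0 0.12 -4 -2.7 -1.9 5; 0 0 0.24 -8 -5.4 -1.9 5; 0 0 0.36 -12 -8.1 -1.9 5; 0 0 0.48 -16 -10.8 -1.9 5; 0 0 0.6 -20 -13.5 -1.9 5; 0 0 0.72 -24 -16.2 -1.9 5; 0 0 0.84 -28 -18.9 -1.9 5; 0 0 0.96 -32 -21.6 -1.9 5; 0 0 1.08 -36 -24.3 -1.9 5; 0 0 1.151 -40 -27 -1.9 5; 0 0 1.151 -44 -29.6 -1.9 5; 0 0 1.151 -48.05 -32.16 -1.9 5"
}}

```text
time: 1.35
ee_pos: [0.5189, 0.0603, 0.2502]
tool_rot: [-2.062, -2.37, -0.0]
force: [1.0, 0.6, 0.6]
finger_gap: 0.0499
```

```bash
python3 - <<'E'
from h import *
from station import r
import pickle
st=r.state(); print(st)
c=r.calibration('wrist'); im=r.camera('wrist'); pickle.dump((c,st),open('w1.pkl','wb'))
cv2.imwrite('pics/w1.png',cv2.cvtColor(im,cv2.COLOR_RGB2BGR))
cv2.imwrite('pics/s1.png',cv2.cvtColor(r.camera('scene'),cv2.COLOR_RGB2BGR))
E
```

```text
{'time': 1.35, 'q': array([ 1.15681592e-01,  1.21889867e-01, -2.75928029e-03,  1.44608936e+00,
        1.38379934e-04,  1.54800494e+00]), 'qvel': array([-0.78529168,  0.50100031,  0.55796463,  0.05158255,  0.00342234,
       -0.78326249]), 'effort': array([  2.84922011, -47.43591428,  32.41788983,   0.30655009,
        -0.17771584,   0.80250246]), 'ee_pos': array([0.51889934, 0.06033748, 0.25022092]), 'tool_rot': array([-2.06239559e+00, -2.36975332e+00, -2.13528604e-04]), 'force': array([1.00101321, 0.5775076 , 0.62726581]), 'torque': array([ 0.02355734, -0.0385098 , -0.00553298]), 'finger_gap': 0.04992776943297424}
```

View pics/w1.png

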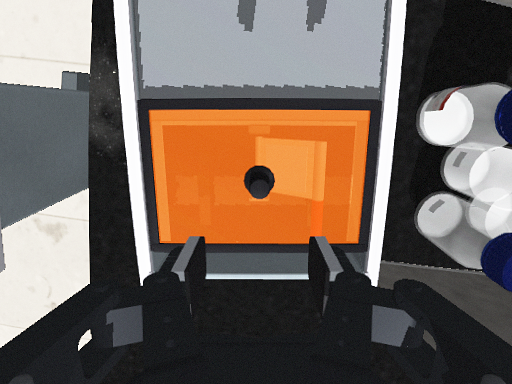

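View pics/s1.png

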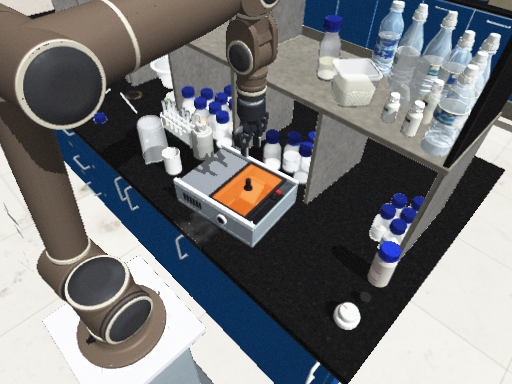

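```bash
python3 - <<'E'
from h import *
from station import r
import pickle
st=r.state(); print(st['ee_pos'],st['tool_rot'],abs(st['qvel']).max())
c=r.calibration('wrist'); im=r.camera('wrist'); pickle.dump((c,st),open('w2.pkl','wb'))
im=cv2.cvtColor(im,cv2.COLOR_RGB2BGR)
cv2.imwrite('pics/w2.png',im)
cv2.imwrite('pics/w2z.png',cv2.resize(im[80:300,100:420],None,fx=2.5,fy=2.5,interpolation=cv2.INTER_CUBIC))
E
```

```text
[0.52071686 0.05830501 0.24892316] [ 2.06848472  2.36410354 -0.00240897] 0.06741716572384725
```

View pics/w2z.png

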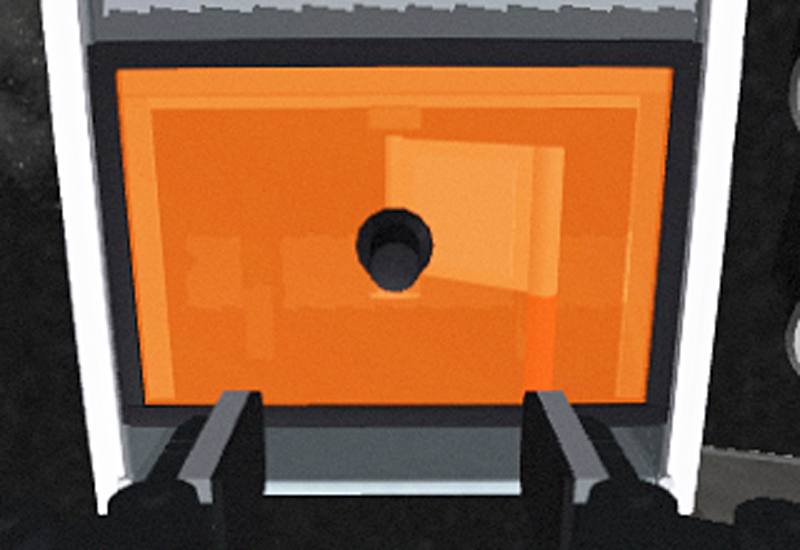

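```bash
python3 - <<'E'
from h import *
from station import r
import pickle
print({k:r.state()[k] for k in('ee_pos','tool_rot')})
c,st=pickle.load(open('w2.pkl','rb'))
z=lambda a:(np.array(a)+.5)/2.5-.5+np.array([100,80])
p=[.513,.110,.139]
def tob(w): d=w-np.array(p[:2]);cc,ss=np.cos(p[2]),np.sin(p[2]);return np.round([cc*d[0]+ss*d[1],-ss*d[0]+cc*d[1]],4)
for nm,px,h in(('knob',[395,264],.134),('flange',[395,243],.102),('gTL',[90,42],.097),('gTR',[702,42],.097),('gBR',[668,425],.097),('gBL',[131,425],.097),('endBR',[520,494],.086),('railL',[109,512],.104),('railR',[691,512],.104)):
    w=onplane(c,z(px),h); print(nm,w.round(4),tob(w))
E
```

```text
{'ee_pos': array([0.51914455, 0.06007944, 0.24917482]), 'tool_rot': array([-2.06623147e+00, -2.36500506e+00,  2.11487468e-03])}
knob [0.5204 0.0632] [ 0.0008 -0.0474]
flange [0.5204 0.0637] [ 0.0009 -0.0469]
gTL [0.4005 0.1221] [-0.1098  0.0276]
gTR [0.6212 0.1517] [0.1129 0.0263]
gBR [0.6424 0.0019] [ 0.1132 -0.125 ]
gBL [ 0.4227 -0.0277] [-0.1085 -0.1238]
endBR [ 0.59   -0.0433] [ 0.0551 -0.1625]
railL [ 0.4168 -0.0655] [-0.1196 -0.1605]
railR [ 0.6586 -0.033 ] [ 0.1244 -0.1618]
```

Emit:
{"name": "jog_arm", "arguments": {
  "targets": "0 0 0 0.1 0.26 2.5 5; 0 0 0 0.1 0.26 5.5 5; 0 0 0 0.1 0.26 8.5 5; 0 0 0 0.1 0.26 11 5; 0 0 0 0.1 0.26 13 5; 0 0 0 0.1 0.26 14.3 5; 0 0 0 0.1 0.26 14.3 5; 0 0 0 0.1 0.26 14.3 5"
}}

```text
time: 2.3
ee_pos: [0.5205, 0.0641, 0.108]
tool_rot: [2.061, 2.371, 0.001]
force: [0.0, -0.3, -0.2]
finger_gap: 0.0502
```

```bash
cat > look.py <<'E'
from h import *
from station import r
import pickle,sys
n=sys.argv[1]
cams=sys.argv[2:] or ['wrist']
for cam in cams:
    st=r.state(); c=r.calibration(cam); im=cv2.cvtColor(r.camera(cam),cv2.COLOR_RGB2BGR)
    pickle.dump((c,st),open(f'{n}_{cam}.pkl','wb'))
    if cam=='scene': im=cv2.resize(im[100:270,140:340],None,fx=3.5,fy=3.5,interpolation=cv2.INTER_CUBIC)
    if cam=='top': im=cv2.resize(im[130:240,160:290],None,fx=5.4,fy=5.4,interpolation=cv2.INTER_CUBIC)
    cv2.imwrite(f'pics/{n}_{cam}.png',im)
st=r.state()
for k in('time','q','ee_pos','tool_rot','force','torque','finger_gap'): print(k,np.round(st[k],4))
E
python3 look.py a wrist
```

```text
time 2.35
q [ 1.2220e-01  1.5290e-01 -2.7890e-01  1.1374e+00  1.0000e-04  1.5536e+00]
ee_pos [0.521  0.064  0.1085]
tool_rot [2.0606e+00 2.3701e+00 1.9000e-03]
force [0.1275 0.7904 0.4426]
torque [-0.0081 -0.0298  0.0131]
finger_gap 0.0504
```

View pics/a_wrist.png

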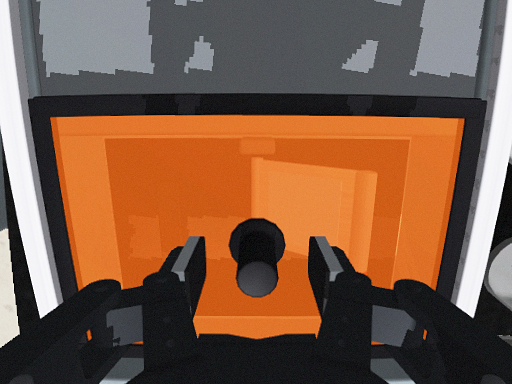

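The knob (flange ~(257,243), top ~(258,279)) sits centred between the two fingertips. Closing.

Emit:
{"name": "jog_arm", "arguments": {
  "targets": "0 0 0 0 0 0 0;0 0 0 0 0 0 0;0 0 0 0 0 0 0;0 0 0 0 0 0 0;0 0 0 0 0 0 0"
}}

```text
time: 2.85
ee_pos: [0.5205, 0.0636, 0.1084]
tool_rot: [2.062, 2.37, 0.001]
force: [-3.4, 0.6, 4.7]
finger_gap: 0.0161
```

```bash
python3 look.py b wrist
```

```text
time 2.9
q [ 1.2150e-01  1.5260e-01 -2.7940e-01  1.1379e+00  2.0000e-04  1.5534e+00]
ee_pos [0.5206 0.0636 0.1084]
tool_rot [2.0616e+00 2.3698e+00 1.3000e-03]
force [-2.5433 -0.6427  6.05  ]
torque [-0.0333  0.5588 -0.0233]
finger_gap 0.0163
```

View pics/b_wrist.png

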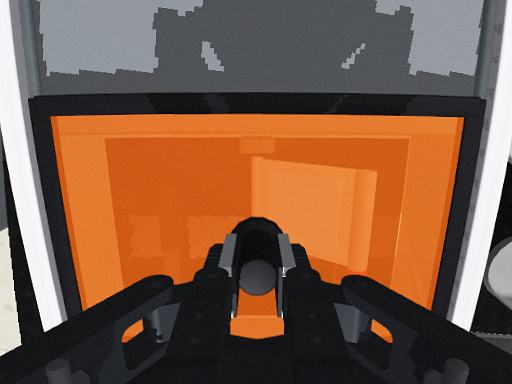

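Emit:
{"name": "jog_arm", "arguments": {
  "targets": "0 0 0 0.6 0 0 0;0 0 0 1.8 0 0 0;0 0 0 3.2 0.02 0 0;0 0 0 4.6 0.03 0 0;0 0 0 6 0.04 0 0;0 0 0 7.4 0.05 0 0;0 0 0 8.8 0.06 0 0;0 0 0 10 0.06 0 0;0 0 0 11 0.06 0 0;0 0 0 11.8 0.06 0 0;0 0 0 11.8 0.06 0 0"
}}

```text
time: 4.0
ee_pos: [0.5044, 0.1817, 0.1084]
tool_rot: [-2.06, -2.371, -0.002]
force: [-3.4, 1.7, 5.6]
finger_gap: 0.0162
```

```bash
python3 look.py c wrist top
```

```text
time 4.1
q [ 3.4440e-01  1.7400e-01 -2.5380e-01  1.1424e+00  1.3000e-03  1.7755e+00]
ee_pos [0.5044 0.1813 0.1084]
tool_rot [-2.0604e+00 -2.3704e+00 -1.9000e-03]
force [-3.5229  0.2691  4.9062]
torque [ 0.1447  0.7932 -0.0428]
finger_gap 0.0161
```

View pics/c_wrist.png

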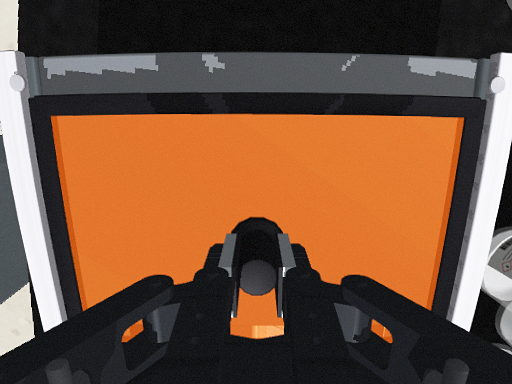

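View pics/c_top.png

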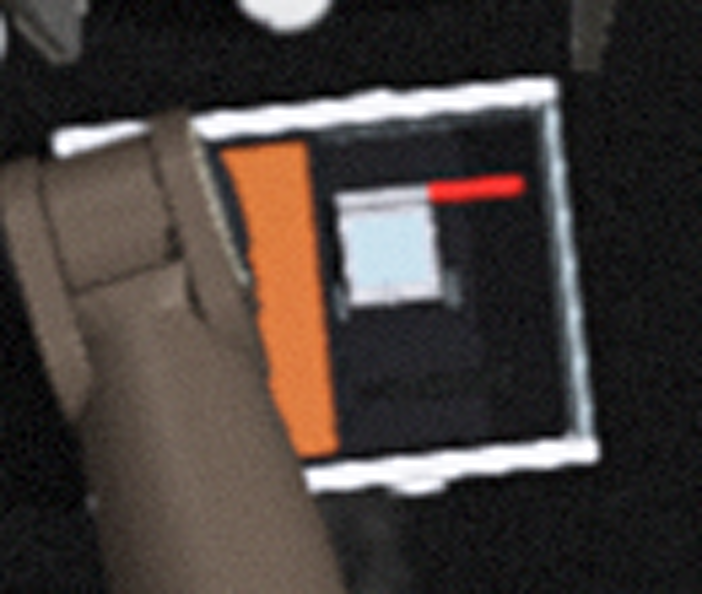

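The guard follows, and the pin is exposed at top-zoom (430–525, 188). Now I'll creep on to the stop.

Emit:
{"name": "jog_arm", "arguments": {
  "targets": "0 0 0 0.3 0 0 0;0 0 0 0.6 0 0 0;0 0 0 0.8 0 0 0;0 0 0 0.8 0 0 0"
}}

```text
time: 4.5
ee_pos: [0.5035, 0.1881, 0.1084]
tool_rot: [2.061, 2.369, -0.0]
force: [-2.6, -2.2, 5.5]
finger_gap: 0.0158
```

```bash
python3 -c "
from station import r
s=r.state();print(s['ee_pos'],s['force'])"
```

```text
[0.50349539 0.18814987 0.10841163] [-2.56884911 -2.19152473  5.51065957]
```

Emit:
{"name": "jog_arm", "arguments": {
  "targets": "0 0 0 0.2 0 0 0;0 0 0 0.4 0 0 0;0 0 0 0.4 0 0 0"
}}

```text
time: 4.8
ee_pos: [0.5035, 0.1882, 0.1084]
tool_rot: [2.06, 2.362, -0.009]
force: [0.1, -18.2, 7.8]
finger_gap: 0.0161
```

Emit:
{"name": "jog_arm", "arguments": {
  "targets": "0 0 0 -0.4 0 0 0;0 0 0 -0.4 0 0 5;0 0 0 -0.4 0 0 5;0 0 0 -0.4 0 0 5;0 0 0 -0.4 0 -2 5;0 0 0 -0.4 0 -5 5;0 0 0 -2 0 -8 4;0 0 0 -6 0 -10 4;0 0 0 -10 1 -11 4; 0 0 0 -14 2 -11 4;0 0 0 -14 2 -11 4;0 0 0 -14 2 -11 4"
}}

```text
time: 6.0
ee_pos: [0.5425, 0.0559, 0.217]
tool_rot: [-2.064, -2.368, 0.0]
force: [0.7, 0.5, 0.6]
finger_gap: 0.0401
```

```bash
python3 look.py d wrist
```

```text
time 6.05
q [ 1.0400e-01  1.6470e-01 -2.5400e-02  1.3813e+00  3.0000e-04  1.5362e+00]
ee_pos [0.5422 0.0567 0.217 ]
tool_rot [-2.0619e+00 -2.3694e+00  3.0000e-04]
force [0.2332 0.578  0.8539]
torque [ 0.02   -0.0098 -0.0002]
finger_gap 0.0402
```

View pics/d_wrist.png

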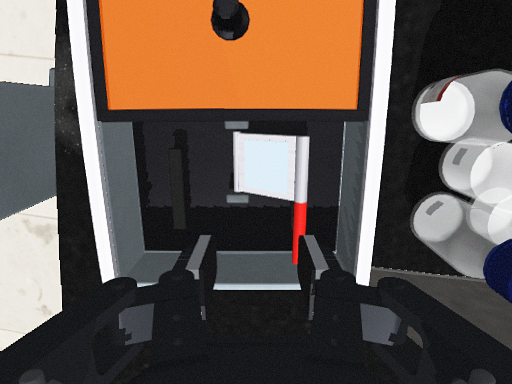

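```bash
python3 - <<'E'
from h import *
from station import r
import pickle
c,st=pickle.load(open('d_wrist.pkl','rb'))
im=cv2.imread('pics/d_wrist.png').astype(int)
m=(im[:,:,2]>150)&(im[:,:,1]<70)&(im[:,:,0]<70)
m[:150]=0
ys,xs=np.where(m);print(ys.min(),ys.max(),len(ys))
for y in range(ys.min(),ys.max()+1,8): print(y,xs[ys==y].min(),xs[ys==y].max())
p=[.5145,.111,.136]
def tob(w): d=w-np.array(p[:2]);cc,ss=np.cos(p[2]),np.sin(p[2]);return np.round([cc*d[0]+ss*d[1],-ss*d[0]+cc*d[1]],4)
y0,y1=ys.min(),ys.max()
for y in(y0,y0+10,y1-10,y1):
    x=xs[abs(ys-y)<3].mean(); w=onplane(c,[x,y],.080); print(y,x,w.round(4),tob(w))
for nm,px,h in(('gR',[97,121],.097),('gR2',[375,121],.097),('brk',[237,125],.036),('brk2',[237,199],.036),('railL',[110,290],.104),('railR',[366,287],.104)):
    w=onplane(c,px,h);print(nm,w.round(4),tob(w))
E
python3 - <<'E'
import cv2
im=cv2.imread('pics/d_wrist.png');cv2.imwrite('pics/dz.png',cv2.resize(im[100:290,180:380],None,fx=3.5,fy=3.1,interpolation=cv2.INTER_CUBIC))
E
```

```text
202 263 534
202 306 306
210 294 305
218 294 305
226 294 305
234 293 304
242 293 297
250 293 297
258 292 297
202 300.4736842105263 [0.5845 0.0455] [ 0.0604 -0.0744]
212 299.5 [0.5853 0.0357] [ 0.0599 -0.0842]
253 295.0 [ 0.5883 -0.0064] [ 0.0572 -0.1263]
263 294.93333333333334 [ 0.5901 -0.017 ] [ 0.0575 -0.1371]
gR [0.4022 0.0961] [-0.1132  0.0004]
gR2 [0.6306 0.1271] [0.1172 0.0002]
brk [0.5151 0.1046] [-0.0003 -0.0064]
brk2 [0.5245 0.0275] [-0.0014 -0.0841]
railL [ 0.4179 -0.058 ] [-0.1186 -0.1543]
railR [ 0.6554 -0.021 ] [ 0.1217 -0.1499]
```

View pics/dz.png

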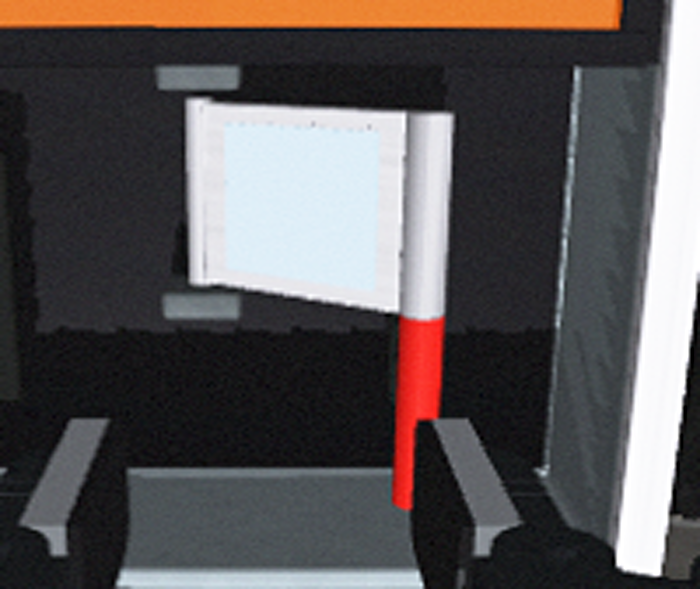

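```bash
cat >> h.py <<'E'
YAW=.136; H=np.array([.5279,.0065,.036]); OFF=.017
def pose(th,tilt,off=None,lift=0):
    off=OFF if off is None else off
    ex=np.array([np.cos(YAW),np.sin(YAW),0])
    pin=H+.075*(np.sin(th)*ex+np.cos(th)*np.array([0,0,1]))
    rot=goal(YAW,tilt)
    return pin+rot.apply([0,0,off-lift]),rot
E
python3 - <<'E'
from h import *
from station import r
st=r.state();print(st['ee_pos'],R.from_rotvec(st['tool_rot']).as_matrix().round(4).tolist(), goal(YAW,0).as_matrix().round(3).tolist())
print(rel(st,*pose(.95,.1,lift=.08)),rel(st,*pose(.95,.1)))
c=r.calibration('wrist');Rm=R.from_rotvec(c['rvec']);print('cam in tool',R.from_rotvec(st['tool_rot']).inv().apply(-Rm.inv().apply(c['tvec'])-st['ee_pos']))
E
```

```text
[0.54216984 0.05669289 0.21699928] [[-0.1382, 0.9904, -0.0006], [0.9904, 0.1382, 0.0003], [0.0004, -0.0006, -1.0]] [[-0.136, 0.991, 0.0], [0.991, 0.136, 0.0], [0.0, 0.0, -1.0]]
(array([ 0.099, -0.   ,  0.003]), array([-4.79,  4.63,  7.46])) (array([ 0.099, -0.   ,  0.003]), array([-4.79,  3.83, 15.42]))
cam in tool [ 0.06597994 -0.0002167  -0.14252495]
```

Emit:
{"name": "jog_arm", "arguments": {
  "targets": "0.03 0 0 -1.6 1.5 2 4;0.06 0 0 -3.2 3 4 4;0.099 0 0 -4.79 4.63 6 4;0.099 0 0 -4.79 4.5 8.5 4;0.099 0 0 -4.79 4.3 10.5 4;0.099 0 0 -4.79 4.23 11.4 4;0.099 0 0 -4.79 4.23 11.4 4;0.099 0 0 -4.79 4.23 11.4 4"
}}

```text
time: 6.85
ee_pos: [0.5909, 0.0158, 0.1043]
tool_rot: [-2.017, -2.321, 0.114]
force: [0.1, -0.1, 0.6]
finger_gap: 0.04
```

```bash
python3 look.py e wrist scene
```

```text
time 6.95
q [ 0.0314  0.3573 -0.026   1.2835 -0.0106  1.4631]
ee_pos [0.5915 0.0155 0.1049]
tool_rot [-2.0183 -2.3218  0.1124]
force [-0.098   0.4911  0.7293]
torque [ 0.0742 -0.1044  0.0247]
finger_gap 0.0399
```

View pics/e_wrist.png

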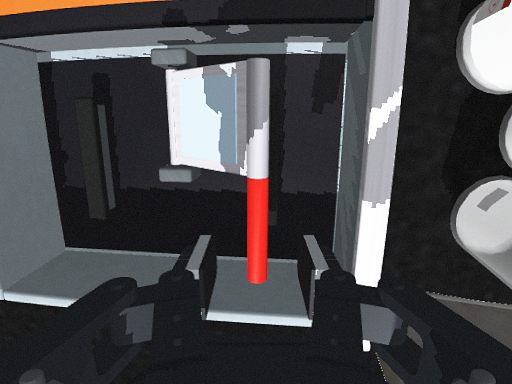

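View pics/e_scene.png

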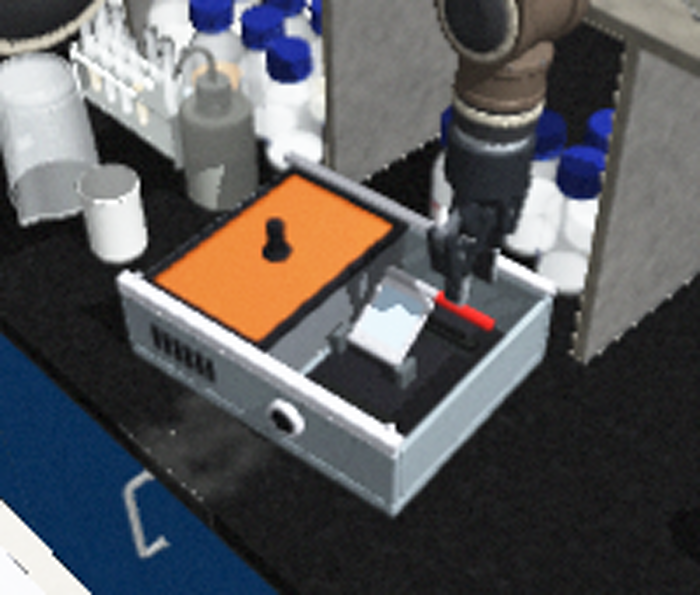

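```bash
python3 - <<'E'
from h import *
from station import r
import pickle
c,st=pickle.load(open('e_wrist.pkl','rb'))
def tob(w): d=w-H[:2];cc,ss=np.cos(YAW),np.sin(YAW);return np.round([cc*d[0]+ss*d[1],-ss*d[0]+cc*d[1]],4)
for px in([257.5,178],[257.5,230],[257.5,283]): w=onplane(c,px,.0797);print(w.round(4),tob(w))
st=r.state();print(st['ee_pos'],rel(st,*pose(.95,.1)))
E
```

```text
[0.5844 0.0456] [0.0613 0.0311]
[0.5886 0.0157] [0.0614 0.0008]
[ 0.5934 -0.0182] [ 0.0616 -0.0333]
[0.59148229 0.01545169 0.10485243] (array([0.003, 0.001, 0.004]), array([-0.02, -0.08,  4.24]))
```

Emit:
{"name": "jog_arm", "arguments": {
  "targets": "0 0 0 0 -0.03 1.2 4;0 0 0 0 -0.05 2.5 4;0 0 0 0 -0.05 3.6 4;0 0 0 0 -0.05 4.1 4;0 0 0 0 -0.05 4.1 4;0 0 0 0 -0.05 4.1 4"
}}

```text
time: 7.55
ee_pos: [0.5861, 0.0143, 0.0623]
tool_rot: [-2.018, -2.319, 0.115]
force: [0.3, 0.5, -0.7]
finger_gap: 0.0398
```

```bash
python3 look.py f wrist
```

```text
time 7.6
q [ 0.0298  0.37   -0.1036  1.1957 -0.0108  1.4622]
ee_pos [0.5863 0.0143 0.0625]
tool_rot [-2.0178 -2.3196  0.115 ]
force [-0.8166  0.241  -0.5861]
torque [ 0.0281 -0.0939  0.001 ]
finger_gap 0.0399
```

View pics/f_wrist.png

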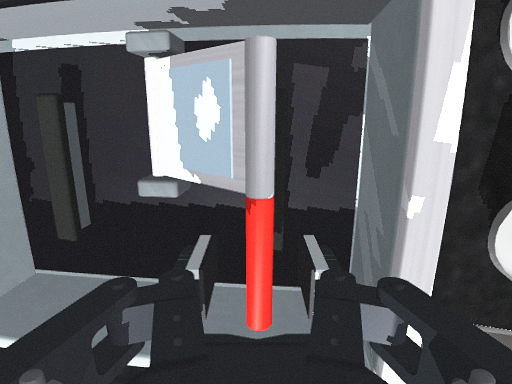

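The pin (x≈259 px) runs centred between the pads (x≈205 and 312). Closing.

Emit:
{"name": "jog_arm", "arguments": {
  "targets": "0 0 0 0 0 0 0;0 0 0 0 0 0 0;0 0 0 0 0 0 0;0 0 0 0 0 0 0;0 0 0 0 0 0 0"
}}

```text
time: 8.1
ee_pos: [0.587, 0.0144, 0.0629]
tool_rot: [-2.019, -2.32, 0.113]
force: [3.6, 0.5, 0.9]
finger_gap: 0.0101
```

```bash
python3 look.py g wrist; python3 - <<'E'
from h import *
from station import r
st=r.state()
# infer pad distance: pin known vs TCP
p,rot=pose(.95,.1); print(p, st['ee_pos'])
base=dict(st)
for n,(th,ti) in enumerate([(.95-.0475*k,.1-.0475*k) for k in range(1,21)],1):
    # keep current offset: add measured-minus-ideal only in y; path relative
    print(n,*[np.r_[a].tolist() for a in rel({'tool_rot':rot.as_rotvec(),'ee_pos':p},*pose(th,ti))])
E
```

```text
time 8.15
q [ 0.0299  0.3696 -0.1029  1.1951 -0.0107  1.4623]
ee_pos [0.587  0.0144 0.0629]
tool_rot [-2.0186 -2.3206  0.1133]
force [4.4622 0.7426 2.1051]
torque [ 0.1724 -0.776  -0.0827]
finger_gap 0.0102
[0.58666135 0.01454118 0.06271116] [0.58703333 0.01438408 0.06294925]
1 [-0.047, 0.0, -0.0] [-0.0, -0.16, -0.26]
2 [-0.095, 0.0, -0.0] [-0.0, -0.33, -0.52]
3 [-0.142, 0.0, -0.0] [-0.0, -0.52, -0.77]
4 [-0.19, 0.0, -0.0] [-0.0, -0.72, -1.01]
5 [-0.237, 0.0, -0.0] [-0.0, -0.92, -1.23]
6 [-0.285, 0.0, -0.0] [-0.0, -1.14, -1.45]
7 [-0.332, 0.0, 0.0] [-0.0, -1.37, -1.66]
8 [-0.38, 0.0, -0.0] [-0.0, -1.61, -1.86]
9 [-0.427, 0.0, -0.0] [-0.0, -1.85, -2.04]
10 [-0.475, 0.0, 0.0] [-0.0, -2.11, -2.22]
11 [-0.522, 0.0, -0.0] [-0.0, -2.37, -2.38]
12 [-0.57, 0.0, -0.0] [-0.0, -2.64, -2.53]
13 [-0.617, 0.0, -0.0] [-0.0, -2.92, -2.66]
14 [-0.665, 0.0, -0.0] [-0.0, -3.21, -2.78]
15 [-0.712, 0.0, -0.0] [-0.0, -3.5, -2.89]
16 [-0.76, 0.0, -0.0] [-0.0, -3.79, -2.99]
17 [-0.807, 0.0, -0.0] [-0.0, -4.09, -3.07]
18 [-0.855, 0.0, -0.0] [-0.0, -4.39, -3.13]
19 [-0.902, 0.0, 0.0] [-0.0, -4.69, -3.19]
20 [-0.95, 0.0, -0.0] [-0.0, -5.0, -3.22]
```

View pics/g_wrist.png

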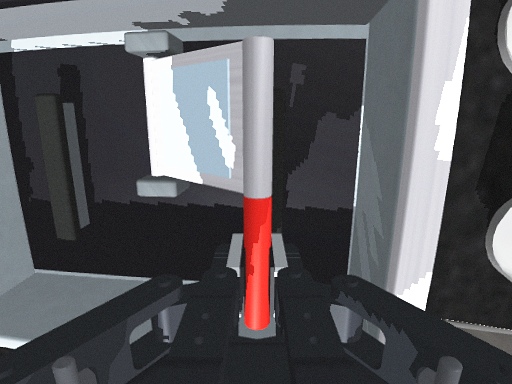

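Firm grip: gap is 10 mm on the 12 mm pin. I'll swing slowly in stages.

Emit:
{"name": "jog_arm", "arguments": {
  "targets": "-0.02 0 0 0 -0.07 -0.11 0;-0.047 0 0 0 -0.16 -0.26 0;-0.095 0 0 0 -0.33 -0.52 0;-0.142 0 0 0 -0.52 -0.77 0;-0.19 0 0 0 -0.72 -1.01 0;-0.237 0 0 0 -0.92 -1.23 0;-0.265 0 0 0 -1.05 -1.36 0;-0.285 0 0 0 -1.14 -1.45 0;-0.285 0 0 0 -1.14 -1.45 0"
}}

```text
time: 9.05
ee_pos: [0.5765, 0.013, 0.079]
tool_rot: [1.976, 2.271, 0.215]
force: [4.0, 0.8, 2.6]
finger_gap: 0.0097
```

```bash
python3 look.py i wrist;python3 - <<'E'
from h import *
from station import r
st=r.state();p,rot=pose(.95-.285,.1-.285);print(p,rot.as_rotvec()*1, rel(st,p,rot))
E
```

```text
time 9.1
q [ 0.0103  0.1206 -0.402   0.8622  0.0238  1.4443]
ee_pos [0.5767 0.013  0.0788]
tool_rot [1.9762 2.2718 0.2135]
force [3.8911 2.0363 3.0027]
torque [ 0.1372 -0.6842 -0.0196]
finger_gap 0.0098
[0.57685032 0.01319859 0.07830884] [1.98063911 2.27013833 0.21058876] (array([ 0.003, -0.   ,  0.003]), array([0.02, 0.01, 0.06]))
```

View pics/i_wrist.png

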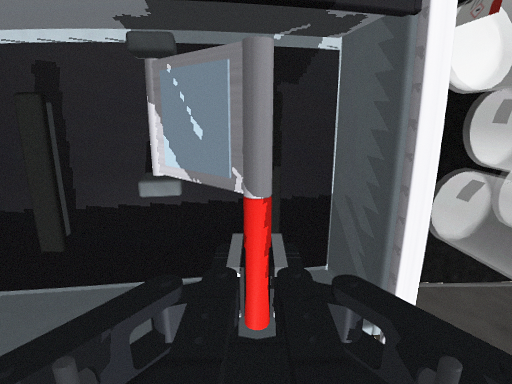

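```bash
python3 - <<'E'
from h import *
p,rot=pose(.665,-.185)
b={'tool_rot':rot.as_rotvec(),'ee_pos':p}
for d in list(np.arange(.05,.51,.05))+[.54]:
    w,s=rel(b,*pose(.665-d,-.185-d));print(w[0],0,0,0,s[1],s[2],'0;',end='')
print()
p,rot=pose(.125,-.725)
b={'tool_rot':rot.as_rotvec(),'ee_pos':p}
for d in (.02,.05,.08,.105,.125):
    w,s=rel(b,*pose(.125-d,-.725-d));print(w[0],0,0,0,s[1],s[2],'0;',end='')
E
```

```text
-0.05 0 0 0 -0.17 -0.28 0;-0.1 0 0 0 -0.35 -0.55 0;-0.15 0 0 0 -0.55 -0.81 0;-0.2 0 0 0 -0.76 -1.05 0;-0.25 0 0 0 -0.98 -1.29 0;-0.3 0 0 0 -1.21 -1.52 0;-0.35 0 0 0 -1.46 -1.74 0;-0.4 0 0 0 -1.71 -1.94 0;-0.45 0 0 0 -1.97 -2.13 0;-0.5 0 0 0 -2.25 -2.3 0;-0.54 0 0 0 -2.47 -2.43 0;
-0.02 0 0 0 -0.07 -0.11 0;-0.05 0 0 0 -0.17 -0.28 0;-0.08 0 0 0 -0.28 -0.44 0;-0.105 0 0 0 -0.37 -0.57 0;-0.125 0 0 0 -0.45 -0.68 0;
```

Emit:
{"name": "jog_arm", "arguments": {
  "targets": "-0.02 0 0 0 -0.07 -0.11 0;-0.05 0 0 0 -0.17 -0.28 0;-0.1 0 0 0 -0.35 -0.55 0;-0.15 0 0 0 -0.55 -0.81 0;-0.2 0 0 0 -0.76 -1.05 0;-0.25 0 0 0 -0.98 -1.29 0;-0.3 0 0 0 -1.21 -1.52 0;-0.35 0 0 0 -1.46 -1.74 0;-0.4 0 0 0 -1.71 -1.94 0;-0.45 0 0 0 -1.97 -2.13 0;-0.5 0 0 0 -2.25 -2.3 0;-0.54 0 0 0 -2.47 -2.43 0"
}}

```text
time: 10.3
ee_pos: [0.5479, 0.0091, 0.0978]
tool_rot: [1.683, 1.936, 0.738]
force: [2.2, 1.0, 1.7]
finger_gap: 0.0097
```

```bash
python3 look.py j wrist scene;python3 - <<'E'
from h import *
from station import r
st=r.state();p,rot=pose(.125,-.725);print(rel(st,p,rot))
E
```

```text
time 10.4
q [-0.0517 -0.2734 -0.9622  0.1621  0.1267  1.4276]
ee_pos [0.5477 0.009  0.0979]
tool_rot [1.6833 1.9356 0.7385]
force [2.5428 1.6564 3.947 ]
torque [ 0.2243 -0.3114  0.0827]
finger_gap 0.01
(array([ 0.004, -0.002,  0.002]), array([0.02, 0.04, 0.06]))
```

View pics/j_wrist.png

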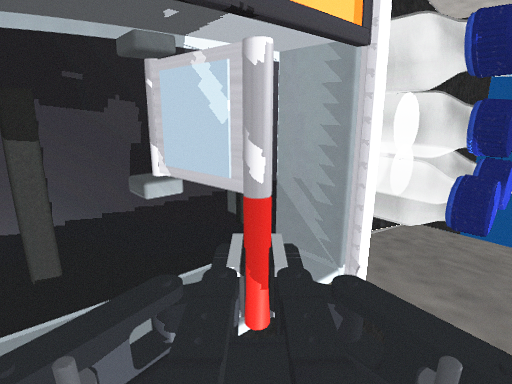

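View pics/j_scene.png

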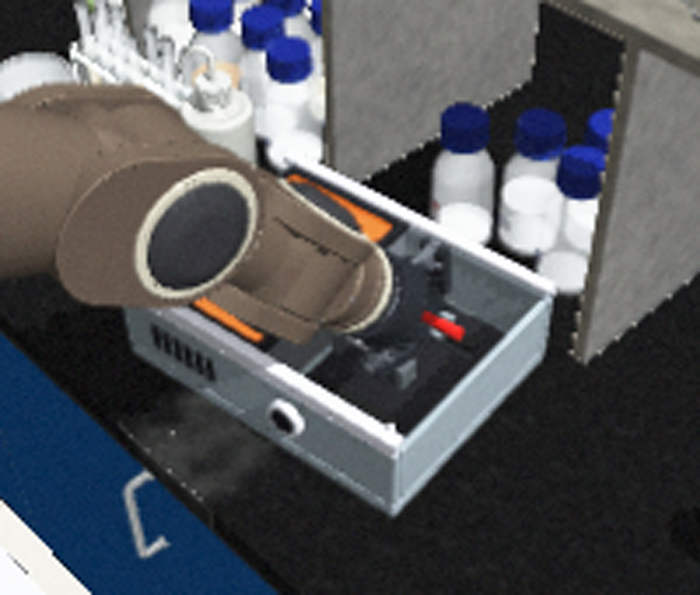

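Emit:
{"name": "jog_arm", "arguments": {
  "targets": "-0.02 0 0 0 -0.07 -0.11 0;-0.05 0 0 0 -0.17 -0.28 0;-0.08 0 0 0 -0.28 -0.44 0;-0.105 0 0 0 -0.37 -0.57 0;-0.125 0 0 0 -0.45 -0.68 0;-0.125 0 0 0 -0.45 -0.68 0;-0.125 0 0 0 -0.45 -0.68 0"
}}

```text
time: 11.1
ee_pos: [0.5402, 0.008, 0.0998]
tool_rot: [1.609, 1.851, 0.84]
force: [0.3, 1.2, 6.7]
finger_gap: 0.0099
```

```bash
python3 look.py k wrist top scene;python3 - <<'E'
from h import *
from station import r
import pickle
st=r.state();p,rot=pose(0,-.85);print(rel(st,p,rot))
s0=pickle.load(open('g_wrist.pkl','rb'))[1]
dR=R.from_rotvec(st['tool_rot'])*R.from_rotvec(s0['tool_rot']).inv()
print('rot since grasp in box axes',R.from_euler('z',-YAW).apply(dR.as_rotvec()))
# implied pin position from tool: grasp offset const
R0=R.from_rotvec(s0['tool_rot']);pin0=pose(.95,.1,off=0)[0]
o=R0.inv().apply(pin0-s0['ee_pos']);pin=st['ee_pos']+R.from_rotvec(st['tool_rot']).apply(o)
print('offset',o,'pin rel hinge box',R.from_euler('z',-YAW).apply(pin-H))
E
```

```text
time 11.25
q [-0.0712 -0.3284 -1.088  -0.0292  0.158   1.431 ]
ee_pos [0.5404 0.008  0.0997]
tool_rot [1.6097 1.8511 0.8395]
force [0.141  1.7708 5.275 ]
torque [ 0.1777 -0.1462  0.2055]
finger_gap 0.0099
(array([ 0.001, -0.003,  0.002]), array([0.02, 0.02, 0.01]))
rot since grasp in box axes [ 3.12224985e-03 -9.48938898e-01  3.95744021e-04]
offset [ 0.00016887 -0.00026365 -0.016778  ] pin rel hinge box [-2.44861344e-04 -3.94119248e-05  7.46008150e-02]
```

View pics/k_wrist.png

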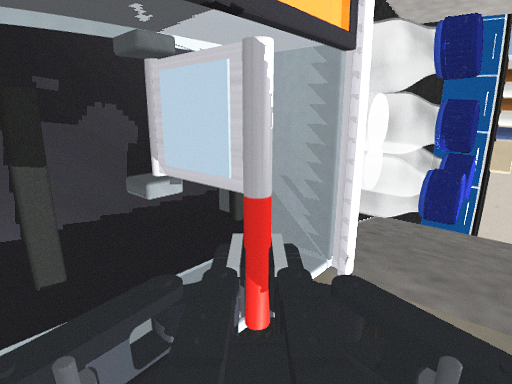

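View pics/k_top.png

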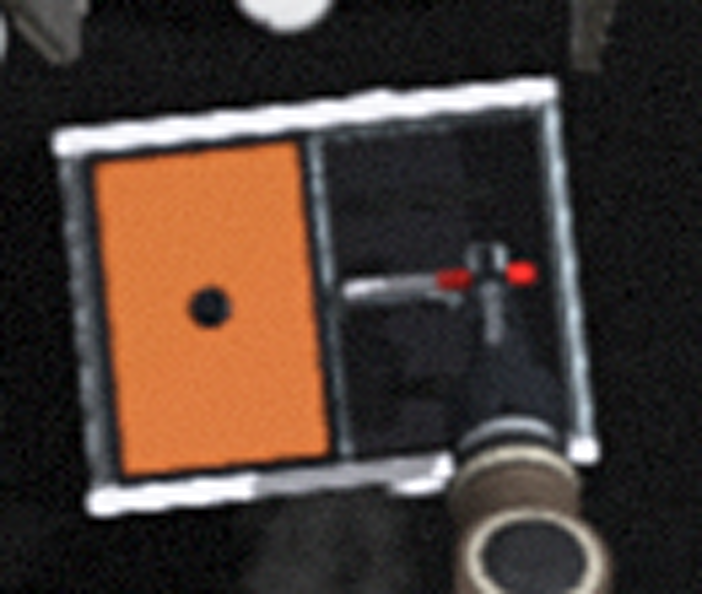

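View pics/k_scene.png

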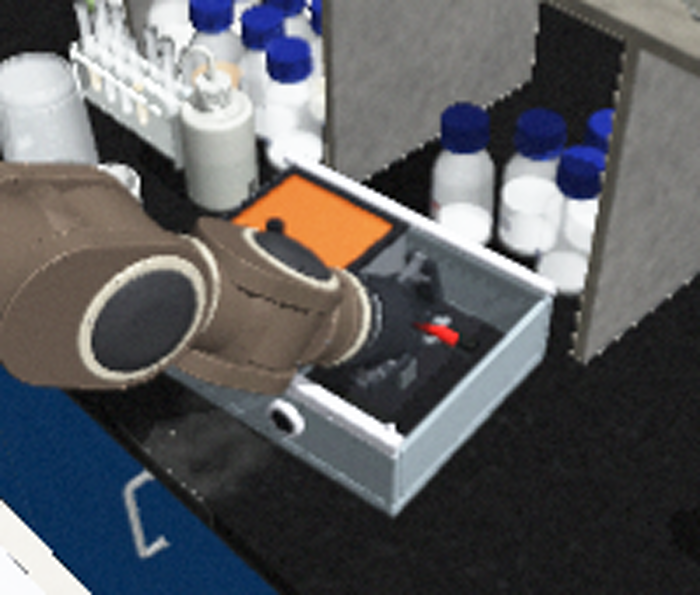

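```bash
python3 - <<'E'
from h import *
from station import r
import pickle
T=pickle.load(open('k_top.pkl','rb'))[0]
im=cv2.imread('pics/k_top.png').astype(int)
m=((im[:,:,2]>110)&(im[:,:,1]<60)&(im[:,:,0]<60)).astype(np.uint8)
n,l,s,ce=cv2.connectedComponentsWithStats(m)
z=lambda a:(np.array(a)+.5)/5.4-.5+np.array([160,130])
def tob(w): d=w-H[:2];cc,ss=np.cos(YAW),np.sin(YAW);return np.round([cc*d[0]+ss*d[1],-ss*d[0]+cc*d[1]],4)
for i in range(1,n):
    if s[i,4]>50: print(s[i],ce[i],'pin rel hinge',tob(onplane(T,z(ce[i]),.111)))
# same method for initial state for bias
im=cv2.imread('pics/c_top.png').astype(int)
m=((im[:,:,2]>110)&(im[:,:,1]<60)&(im[:,:,0]<60)).astype(np.uint8)
n,l,s,ce=cv2.connectedComponentsWithStats(m)
for i in range(1,n):
    if s[i,4]>50: print('before',s[i],ce[i],tob(onplane(T,z(ce[i]),.0797)),'expect .061')
for k in([209,306],): print('knob',tob(onplane(T,z(k),.134)))
k0=onplane(T,z([400,286]),.134);print('knob start',tob(k0))
print(r.state()['force'],r.state()['qvel'].round(3))
E
```

```text
[506 262  30  22 549] [520.65209472 272.6848816 ] pin rel hinge [-0.0007 -0.0229]
[438 270  31  19 434] [452.65668203 278.06451613] pin rel hinge [0.0006 0.0214]
before [ 428  175   97   28 1918] [477.17101147 187.96767466] [ 0.0612 -0.0011] expect .061
knob [-0.0023  0.1783]
knob start [-0.0028  0.0553]
[0.14098106 1.77083779 5.27497247] [ 0.     0.001  0.004  0.    -0.003  0.   ]
```

```bash
python3 - <<'E'
from h import *
from station import r
import pickle
T=r.calibration('top')
def tob(w): d=w-H[:2];cc,ss=np.cos(YAW),np.sin(YAW);return np.round([cc*d[0]+ss*d[1],-ss*d[0]+cc*d[1]],4)
a=cv2.imread('pics/top0.png').astype(float); r2=r.camera('top'); b=cv2.cvtColor(r2,cv2.COLOR_RGB2BGR).astype(float); cv2.imwrite('pics/top_now.png',b)
for im,c in((a,(234,183)),(b,(198,186))):
    x0,y0=c; w=im[y0-7:y0+8,x0-7:x0+8,2]; bg=np.median(np.r_[w[0],w[-1],w[:,0],w[:,-1]]); d=np.clip(bg-w-25,0,None)
    yy,xx=np.mgrid[y0-7:y0+8,x0-7:x0+8]; px=[(d*xx).sum()/d.sum(),(d*yy).sum()/d.sum()]
    print(px,bg,d.sum(),tob(onplane(T,px,.125)))
E
```

```text
[np.float64(233.6460463018641), np.float64(182.85808779314493)] 203.5 6652.0 [-0.0031  0.0557]
[np.float64(198.37602256699577), np.float64(186.5579689703808)] 218.0 7090.0 [-0.0026  0.179 ][ WARN:0@1.840] global loadsave.cpp:1063 imwrite_ Unsupported depth image for selected encoder is fallbacked to CV_8U.
```

```bash
python3 - <<'E'
from station import r
s=r.state();print(s['time'],s['ee_pos'],s['finger_gap'],s['force'],abs(s['qvel']).max())
r.finish_job()
E
```

```text
11.3 [0.54037993 0.00803992 0.09975184] 0.009740335663258843 [0.79314198 1.98380308 5.47891504] 0.00444197726477841
the job is handed in; nothing more can be done
```

I slid the guard open by its knob until it reached its stop, then gripped the mirror flap's red pin. I swung the flap from its far stop to upright over about 3 s and handed the job in at 11.3 s, still holding it there.

**Flap:** The tool turned 0.949 rad between gripping and the end, against the 0.95 rad needed. The last top picture put the pin within about 1 mm of straight above the hinge. The finger gap was a steady 9.7 mm on the 12 mm pin, the arm was still, and the outside force was about 6 N.

**Guard:** The knob stopped moving and pushed back with 18 N at the end of its travel. By the arm's own reading it had moved 125.8 mm, after starting about 29 mm open. The wrist pictures agreed at about 125.6 mm, taken after I let go of the knob. The top picture gave 123.3 mm, a 2.5 mm disagreement. I put that down to that camera's calibration and the parallax of the knob, but did not check further.

**Other things on the bench:** I saw no sign of contact with them in the pictures or the force readings. I did not measure each item again at the end.

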